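# Clear the bench into the three sorting trays

## Task

Clear away after the practical by sorting the five loose items by kind: stand the two dropping bottles upright in the blue tray, lay the steel forceps flat in the white tray, and put the rubber items (the red pipette bulb and the eraser) in the yellow tray. Every item must end wholly inside its tray, resting on the tray's floor and not propped on the rim or on another item. Set the glass bottles down rather than dropping them, and leave the empty petri dish and the conical flask where they stand.

Things in the scene. Friction and masses are not known exactly. Their poses are not given: they have to be found in the camera images.
- amber_bottle: Brown (amber) glass dropping bottle, 120 mm tall: round body 39 mm across up to 72 mm, black screw cap 24 mm across from 72 to 85 mm, then a dark rubber teat 16 mm across from 85 to 120 mm; cap and teat are fixed, the bottle can be lifted by teat or body. Loose, standing; about 85 g. Origin: centre of its underside, z up.
- clear_bottle: Colourless glass dropping bottle, 120 mm tall: round body 39 mm across up to 72 mm, black screw cap 24 mm across from 72 to 85 mm, then a dark rubber teat 16 mm across from 85 to 120 mm; cap and teat are fixed, the bottle can be lifted by teat or body. Loose, standing; about 85 g. Origin: centre of its underside, z up.
- forceps: Straight steel forceps lying flat, 15 mm wide at the middle (x), 123 mm long (y), 10 mm high; rigid, stays shut; pinch across x at the middle. Loose, about 22 g. Origin: centre of the underside, z up, y along its length.
- pipette_bulb: Red rubber pipette bulb lying down, 68 mm long (y), 37 mm wide (x), 37 mm high; it yields when gripped across x: the fingers stop about 24 mm apart. Loose, about 30 g. Origin: centre of the underside, z up, y along its length.
- eraser: Eraser, white with a blue sleeve, 21 mm wide (x), 47 mm long (y), 12 mm high. Loose, about 18 g. Origin: centre of the underside, z up, y along its length.
- tray_blue: Blue tray: shallow open-topped rectangular plastic tray, 126 mm (x) by 170 mm (y) by 28 mm high overall, on four 10 mm rubber feet; walls 4 mm thick, floor 4 mm thick with its upper face 14 mm above the bench, rim 28 mm above the bench, inside 118 x 162 mm and 14 mm deep, finger tabs 9 mm long on its two short ends; fixed to the bench. Origin: on the bench (z = 0) under the tray's centre; x across the tray, y along its long side, z up. For the two dropping bottles.
- tray_white: White tray: shallow open-topped rectangular plastic tray, 126 mm (x) by 170 mm (y) by 28 mm high overall, on four 10 mm rubber feet; walls 4 mm thick, floor 4 mm thick with its upper face 14 mm above the bench, rim 28 mm above the bench, inside 118 x 162 mm and 14 mm deep, finger tabs 9 mm long on its two short ends; fixed to the bench. Origin: on the bench (z = 0) under the tray's centre; x across the tray, y along its long side, z up. For the forceps.
- tray_yellow: Yellow tray: shallow open-topped rectangular plastic tray, 126 mm (x) by 170 mm (y) by 28 mm high overall, on four 10 mm rubber feet; walls 4 mm thick, floor 4 mm thick with its upper face 14 mm above the bench, rim 28 mm above the bench, inside 118 x 162 mm and 14 mm deep, finger tabs 9 mm long on its two short ends; fixed to the bench. Origin: on the bench (z = 0) under the tray's centre; x across the tray, y along its long side, z up. For the pipette bulb and the eraser.
- petri_dish: Bystander: empty glass petri dish, 93 mm across, 16 mm high, loose. Origin: centre of the underside. Not to be moved.
- flask: Bystander: glass conical flask with pale blue contents, 61 mm across, 99 mm high, loose. Origin: centre of the underside. Not to be moved.

How it is judged:
By the outcome, as a careful person would: the job done as asked, in the order asked, and still so for the second after the job is handed in, with the robot touching nothing.
It also fails if it takes over 141 s, if anything falls off the work surface, if the arm or the gripper's body presses on something with over 40 N, if the wrist force passes 120 N, or if a joint passes its speed limit or range.

## Robot

A 6-joint arm with a two-finger parallel gripper is mounted at the origin on a cart in front of the work surface, level with it; the furniture and walls round the work are solid. World frame = base frame: x ahead of the robot, y to its left, z up, the work surface at z = 0. Lengths are in m, angles in rad, forces in N, time in s.
With the tool pointing down it reaches from about 0.3 to 0.85 m from the base axis. Payload 4.2 kg.
Tool frame: the origin (TCP) lies between the finger pads; the fingertips stand 14 mm ahead of it and the grasp point (between the pads) lies 5 mm behind it; z points along the fingers, y is the line along which they close (so a half turn about z gives the same grasp; the last joint's range is limited). The gripper opens to 91 mm and grips with 3 to 60 N. Pads are 32 mm wide; open, the fingers measure 118 mm over their backs; the gripper's body (76 mm by 178 mm) begins 60 mm behind the grasp point.
Start: joints at [1.178, 0.32, 1.565, -0, 1.257, -0.02], TCP at [0.209, 0.536, 0.228] pointing down, gripper open.
Joint ranges: [-3.11, 3.11], [-0.84, 2.01], [0.21, 2.61], [-1.34, 4.49], [0.05, 2.63], [-2.56, 2.56]. Speed limits (rad/s): [2.57, 2.57, 3.14, 3.14, 3.14, 3.14].

## Interface

Orientations are given as a rotation vector (axis times angle).
In Python, from cell import bot gives the robot as it stands.
- The arm moves only by the shell command python3 -m pendant 'ROWS' [OPENING] [FORCE]. ROWS is JSON, a list of rows, each an object of numbers: "x", "y", "z": the shift along the tool's x, y, z normalised to -1 to 1, where 1 is 10 cm; "wx", "wy", "wz": the turn, a rotation vector about the tool's x, y, z normalised to -1 to 1, where 1 is 60 degrees. In form: [{"x": .., "y": .., "z": .., "wx": .., "wy": .., "wz": ..}, ...]. A call has 1 to 12 rows; each row is the pose to reach, as a shift and turn from the pose commanded when the call began, along the tool's axes at that moment; what a row does not reach only later rows make up. A row lasts 1/10 s, in which the tool goes at most 50 mm and 8.59 degrees, less where a joint would pass 70% of its speed; a pose out of reach is approached as far as the arm can. A call with a number of a shift or a turn outside -1 to 1 is refused whole. A call with a gripper value outside its range is refused whole. OPENING is the opening, from -1 (shut) to 1 (fully open), set as the call begins (- or left out, the last holds). The fingers move at their own pace and stop on an object; FORCE is the grip in N (left out, the last holds). Time passes only in rows, so rows that repeat a pose let the fingers close. It gives the time, the measured TCP pose, the force, the opening and the grip force at its end, in the units of the state.
- bot.get_obs(): the state, without advancing time (a new reading comes with each control period).
- bot.read_camera(name): name is "scene" or "top" or "wrist"; returns the picture (384x512x3 uint8, blue, green, red); there is no depth.
- bot.get_calibration(name): a dict with "fx", "fy", "cx", "cy" (pixels), "position" and "attitude" of the camera in the world; the wrist camera has in their place "tool_from_camera" (4x4, takes a point from camera to tool coordinates, whose origin is the TCP and whose axes are the flange's). Camera axes: x right, y down, z forward; pixel columns grow to the right and rows downward; lengths in m; the calibration is good to about 2 mm. A picture is of the moment at which its call begins: read the wrist's pose just before it. get_calibration takes no time and is no camera call.
- bot.finish_job(): hands the job in; it is judged then, once.
The state is a dict: "time": time; "joint_pos": joint angles; "dq": joint speeds; "tau": joint torques, N m; "position": TCP position; "orientation": TCP orientation; "force": force on the tool from outside, world axes, zero at the start; "wrist_torque": the same for the moment, N m; "opening": opening from 0.0 (shut) to 1.0 (fully open); "gripper_force": force on a finger pad.
Only numpy, scipy, OpenCV 4.12 (cv2) and the standard library are available. Lean on these libraries where they do the work, as an engineer would, in place of code of your own. Each camera call takes 0.05 s, during which the arm holds its last target. There are 200 camera calls.

## Working session

There is one attempt and no reset: what is moved stays moved. The work goes in short steps, Python scripts to look and compute and a shell command to move; the robot and the scene stay as the last step left them, time stands still between calls to the robot, and variables do not carry over. Pictures are saved under pics/ and viewed, at most 15 in all, crops included, and the job is handed in when it is done.

```bash
ls; mkdir -p pics; python3 - <<'E'
from cell import bot
import cv2
for n in ("scene","top"):
    im=bot.read_camera(n); cv2.imwrite(f"pics/{n}0.png",im)
    print(bot.get_calibration(n))
print(bot.get_calibration("wrist"))
print(bot.get_obs())
E
```

```text
pics
{'fx': 428.18607685019765, 'fy': 428.18607685019765, 'cx': 251.06719286873079, 'cy': 190.80322328481031, 'position': array([ 0.12521639, -0.67944949,  0.9481586 ]), 'attitude': array([-2.30372155,  0.60830736, -0.24795995])}
{'fx': 469.7936706586717, 'fy': 469.7936706586717, 'cx': 253.42455863895356, 'cy': 199.3553775461746, 'position': array([0.38993018, 0.10293357, 1.43001174]), 'attitude': array([-2.16267896,  2.16867336, -0.11637001])}
{'fx': 302.40996173268553, 'fy': 302.40996173268553, 'cx': 251.6217401511108, 'cy': 194.274257487103, 'tool_from_camera': array([[ 1.51444074e-04, -9.70614424e-01, -2.40640014e-01,
         6.76038619e-02],
       [ 9.99999927e-01,  6.23773005e-05,  3.77741647e-04,
         3.54802822e-04],
       [-3.51631017e-04, -2.40640054e-01,  9.70614363e-01,
        -1.57193778e-01],
       [ 0.00000000e+00,  0.00000000e+00,  0.00000000e+00,
         1.00000000e+00]])}
{'time': 0.1, 'joint_pos': array([ 1.17799827e+00,  3.20227994e-01,  1.56552546e+00,  2.90874580e-05,
        1.25740035e+00, -2.00447746e-02]), 'dq': array([ 0.00093754,  0.00037557, -0.00187926, -0.00026213,  0.0011721 ,
       -0.00068684]), 'tau': array([ 6.85647374e-04, -4.13332129e+01, -2.32510078e+01,  7.28290225e-02,
        4.20763402e-02, -5.50633774e-05]), 'position': array([0.20925939, 0.53512249, 0.22721658]), 'orientation': array([-5.82084970e-01, -3.08684229e+00,  2.39101723e-03]), 'force': array([-0.21550187, -0.07205039, -0.1031941 ]), 'wrist_torque': array([ 0.02272075,  0.00956912, -0.0363138 ]), 'gripper_force': 0.0, 'opening': 1.0000607311816208}
```

View pics/scene0.png

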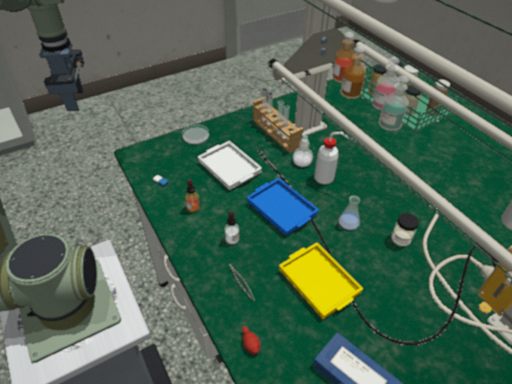

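View pics/top0.png

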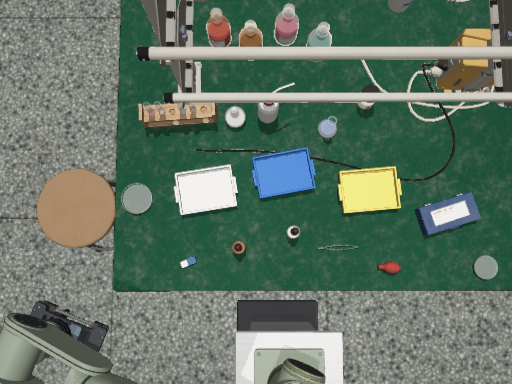

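The scene view shows the arm at upper left. The white tray is at (229,165), the blue at (283,206) and the yellow at (320,280). The eraser is at (160,180), amber bottle (192,197), clear bottle (232,228), forceps (242,282) and bulb (251,341). In the top view the trays are at (206,190), (284,173) and (370,190), and the items lie along row ~250. Next I'll measure them.

```bash
cat > h.py <<'E'
import numpy as np, cv2
from scipy.spatial.transform import Rotation as R
from cell import bot
def cam(n,obs=None):
    c=bot.get_calibration(n); K=(c["fx"],c["fy"],c["cx"],c["cy"])
    if n=="wrist":
        T=c["tool_from_camera"]; Rt=R.from_rotvec(obs["orientation"]).as_matrix()
        return K,Rt@T[:3,:3],Rt@T[:3,3]+obs["position"]
    return K,R.from_rotvec(c["attitude"]).as_matrix(),np.array(c["position"])
def ray(C,p):
    K,A,o=C; d=A@np.array([(p[0]-K[2])/K[0],(p[1]-K[3])/K[1],1]); return o,d/np.linalg.norm(d)
def plane(C,p,z):
    o,d=ray(C,p); return o+d*(z-o[2])/d[2]
def tri(C1,p1,C2,p2):
    o1,d1=ray(C1,p1);o2,d2=ray(C2,p2)
    s=np.linalg.lstsq(np.c_[d1,-d2],o2-o1,rcond=None)[0]
    a,b=o1+s[0]*d1,o2+s[1]*d2
    return (a+b)/2,np.linalg.norm(a-b)
def proj(C,P):
    K,A,o=C; q=A.T@(np.array(P)-o); return np.array([K[0]*q[0]/q[2]+K[2],K[1]*q[1]/q[2]+K[3]])
def blobs(im,lo,hi,amin=20):
    m=cv2.inRange(cv2.cvtColor(im,cv2.COLOR_BGR2HSV),np.array(lo),np.array(hi))
    cs,_=cv2.findContours(m,cv2.RETR_EXTERNAL,cv2.CHAIN_APPROX_NONE)
    return sorted([c for c in cs if cv2.contourArea(c)>=amin],key=cv2.contourArea,reverse=True)
E
python3 - <<'E'
from h import *
np.set_printoptions(precision=3,suppress=True)
T=cv2.imread("pics/top0.png");S=cv2.imread("pics/scene0.png")
CT,CS=cam("top"),cam("scene")
rng={"blue":((105,150,80),(125,255,255),300),"yellow":((24,150,100),(35,255,255),300),"white":((0,0,170),(180,40,255),300),
"red":((0,170,80),(5,255,255),20),"red2":((172,170,80),(180,255,255),20),"amber":((5,120,40),(15,255,255),20),"eblue":((95,120,80),(115,255,255),6)}
for k,(lo,hi,a) in rng.items():
    for n,im in(("T",T),("S",S)):
        for c in blobs(im,lo,hi,a)[:5]:
            r=cv2.minAreaRect(c); print(k,n,np.round(r[0],1),np.round(r[1],1),round(r[2]),plane(CT if n=="T" else CS,r[0],.02))
top=cv2.resize(T[220:290,165:415],None,fx=3.2,fy=3.2,interpolation=cv2.INTER_CUBIC)
sc=cv2.resize(S[160:360,140:280],None,fx=3,fy=3,interpolation=cv2.INTER_CUBIC)
cv2.imwrite("pics/topc.png",top);cv2.imwrite("pics/scc.png",sc[:600])
E
```

```text
blue T [283.2 172.3] [42.5 61.8] 79 [0.625 0.013 0.02 ]
blue S [282.1 204.7] [62.8 41.3] 41 [0.624 0.013 0.02 ]
yellow S [320.3 278.1] [76.2 50.5] 48 [ 0.573 -0.246  0.02 ]
white T [287.5 356. ] [ 54. 109.] 90 [0.083 0.005 0.02 ]
white T [330.   38.8] [ 33.6 362. ] 90 [ 1.048 -0.138  0.02 ]
white T [205.4 189.2] [42.  62.4] 81 [0.574 0.249 0.02 ]
white T [342.   79.5] [ 39. 338.] 90 [ 0.916 -0.173  0.02 ]
white T [450.  212.8] [15.5 36.7] 72 [ 0.5   -0.488  0.02 ]
white S [ 63.6 317.3] [103.  150.6] 64 [-0.016 -0.036  0.02 ]
white S [229. 162.] [53.9 35. ] 42 [0.575 0.257 0.02 ]
white S [394.  161.1] [308.8   6.3] 40 [ 1.043 -0.004  0.02 ]
white S [422.9  50. ] [205.6   6.4] 29 [1.672 0.493 0.02 ]
white S [358. 371.] [56.3 19.9] 38 [ 0.505 -0.475  0.02 ]
red S [249.3 340.8] [26.9 14.8] 45 [ 0.336 -0.301  0.02 ]
red S [343.1  63.2] [14.9  7.8] 13 [1.29  0.575 0.02 ]
red S [329.5 142. ] [ 9.2 10.6] 45 [0.92  0.178 0.02 ]
amber T [250.   38.5] [20. 13.] 0 [1.05  0.113 0.02 ]
amber T [217.6  27.6] [17.1 20.4] 68 [1.086 0.215 0.02 ]
amber T [238.5 247.5] [11. 11.] 90 [0.398 0.148 0.02 ]
amber T [227.   39.5] [ 4.9 10.6] 45 [1.047 0.185 0.02 ]
amber S [347.1  76.2] [41.6 24.1] 63 [1.239 0.484 0.02 ]
amber S [192.5 204.5] [13. 11.] 90 [0.395 0.144 0.02 ]
eblue T [283.1 172.1] [42.8 62.8] 79 [0.626 0.013 0.02 ]
eblue T [191.2 260.4] [7.2 8. ] 63 [0.36  0.289 0.02 ]
eblue S [282.4 204.5] [64.4 42.1] 41 [0.625 0.014 0.02 ]
eblue S [366.2 360.4] [84.7 15.2] 33 [ 0.536 -0.466  0.02 ]
eblue S [332.9 366.6] [44.2 30. ] 72 [ 0.464 -0.441  0.02 ]
eblue S [163.3 181.3] [6.4 7.1] 45 [0.357 0.278 0.02 ]
```

View pics/topc.png

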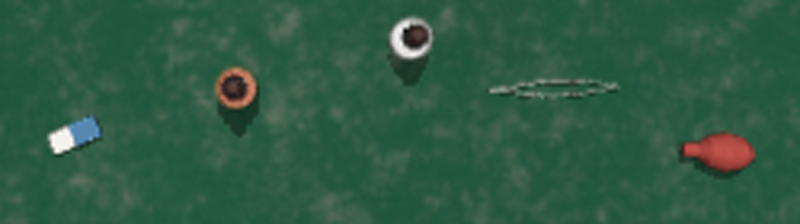

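View pics/scc.png

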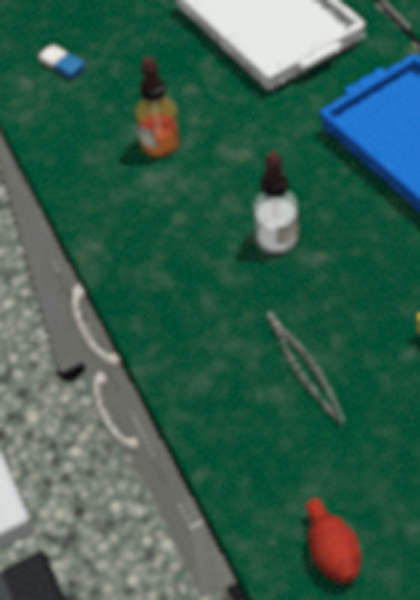

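The crops show the items clearly, and the forceps lie nearly along world y. Before moving, I'll triangulate the rails, item tops and tray heights across the two views.

```bash
python3 - <<'E'
from h import *
np.set_printoptions(precision=3,suppress=True)
T=cv2.imread("pics/top0.png");S=cv2.imread("pics/scene0.png")
CT,CS=cam("top"),cam("scene")
def t(n,a,b): print(n,*tri(CT,a,CS,b))
t("railA",(168,98),(275,65)); t("railA2",(143,54),(275,65)); t("railB",(143,54),(358,43))
# teat tops: crop->px
t("amber top",(165+233/3.2,220+83/3.2),(140+149/3,160+61/3))
t("clear top",(165+418/3.2,220+36/3.2),(140+273/3,160+156/3))
t("bulb",(165+722/3.2,220+153/3.2),(140+334/3,160+547/3))
t("forc A",(165+490/3.2,220+90/3.2),(140+270/3,160+315/3))
t("forc B",(165+620/3.2,220+88/3.2),(140+342/3,160+420/3))
t("eraser",(165+75/3.2,220+135/3.2),(140+62/3,160+60/3))
t("blue",(283.2,172.3),(282.1,204.7)); t("white",(205.4,189.2),(229,162))
t("flask",(328,128),(349,216)); t("petri",(137,199),(196,134))
Y=blobs(T,(22,100,100),(38,255,255),300)
for c in Y[:3]: r=cv2.minAreaRect(c);print(r);t("yellow",r[0],(320.3,278.1))
o=bot.get_obs(); print(R.from_rotvec(o["orientation"]).as_matrix())
E
```

```text
railA [0.773 0.317 0.281] 0.0033656021578444737
railA2 [0.877 0.41  0.22 ] 0.0732681977581531
railB [0.967 0.322 0.293] 0.20215225521527377
amber top [0.4   0.148 0.114] 0.003510331950938498
clear top [ 0.443 -0.014  0.116] 0.0009994151054339383
bulb [ 0.338 -0.305  0.016] 0.001966561286340594
forc A [ 0.396 -0.091  0.008] 0.00034365459044056736
forc B [ 0.398 -0.213  0.011] 0.0014721555602084132
eraser [0.355 0.299 0.008] 0.00040576824625555575
blue [0.624 0.013 0.02 ] 0.0014724921060597317
white [0.572 0.248 0.028] 0.0020993553583174064
flask [ 0.76  -0.124  0.03 ] 0.00012770881877989114
petri [0.547 0.458 0.007] 0.0019210499684292003
((369.277587890625, 188.99754333496094), (43.118873596191406, 63.018192291259766), 84.92039489746094)
yellow [ 0.573 -0.247  0.021] 0.0008884801425468946
[[-0.931  0.364 -0.001]
 [ 0.364  0.931 -0.001]
 [ 0.    -0.002 -1.   ]]
```

The triangulated heights match the given sizes: teat tops ~0.115, trays 0.02–0.028, flat items ~0.01. The rail is at x=0.77, z=0.28, which leaves enough clearance. Next I'll turn the tool so its x is world +y and its y is world +x, then head for the amber bottle.

```bash
python3 -m pendant '[{"x":-0.2,"y":-0.2,"wz":0.14},{"x":-0.4,"y":-0.4,"wz":0.28},{"x":-0.6,"y":-0.6,"wz":0.42},{"x":-0.8,"y":-0.8,"wz":0.56},{"x":-1,"y":-1,"wz":0.7},{"x":-1,"y":-1,"wz":0.84},{"x":-1,"y":-1,"wz":0.98},{"x":-1,"y":-1,"wz":1},{"x":-1,"y":-1,"wz":1}]'
python3 -m pendant '[{"x":-0.3,"y":0.2,"wz":0.1},{"x":-0.7,"y":0.4,"wz":0.143},{"x":-1,"y":0.6,"wz":0.143},{"x":-1,"y":0.6,"wz":0.143},{"x":-1,"y":0.6,"wz":0.143}]'
python3 - <<'E'
from h import *
o=bot.get_obs(); print(o["position"],R.from_rotvec(o["orientation"]).as_matrix().round(3),o["joint_pos"])
E
```

```text
[0.20925939 0.53512249 0.22721658] [[-0.931  0.364 -0.001]
 [ 0.364  0.931 -0.001]
 [ 0.    -0.002 -1.   ]] [ 1.17799827e+00  3.20227994e-01  1.56552546e+00  2.90874580e-05
  1.25740035e+00 -2.00447746e-02]validation failed for argument at $[0]...
validation failed for argument at $[0]...
```

```bash
python3 -m pendant '[{"x":-0.2,"y":-0.2,"z":0,"wx":0,"wy":0,"wz":0.14},{"x":-0.4,"y":-0.4,"z":0,"wx":0,"wy":0,"wz":0.28},{"x":-0.6,"y":-0.6,"z":0,"wx":0,"wy":0,"wz":0.42},{"x":-0.8,"y":-0.8,"z":0,"wx":0,"wy":0,"wz":0.56},{"x":-1,"y":-1,"z":0,"wx":0,"wy":0,"wz":0.7},{"x":-1,"y":-1,"z":0,"wx":0,"wy":0,"wz":0.84},{"x":-1,"y":-1,"z":0,"wx":0,"wy":0,"wz":0.98},{"x":-1,"y":-1,"z":0,"wx":0,"wy":0,"wz":1},{"x":-1,"y":-1,"z":0,"wx":0,"wy":0,"wz":1}]'
python3 - <<'E'
from h import *
o=bot.get_obs(); print(o["position"],R.from_rotvec(o["orientation"]).as_matrix().round(3),o["joint_pos"])
E
```

```text
time: 1.0
position: [0.266, 0.4059, 0.2277]
orientation: [2.045, 2.385, -0.001]
force: [-0.5, -0.4, -0.6]
opening: 0.999
gripper_force: 0.0
[0.26603088 0.40586219 0.22774754] [[-0.153  0.988 -0.   ]
 [ 0.988  0.153 -0.   ]
 [-0.    -0.    -1.   ]] [9.66874636e-01 1.78644048e-01 1.75947800e+00 1.64339029e-05
 1.20393438e+00 8.13575787e-01]
```

```bash
python3 -m pendant '[{"x":-0.3,"y":0.3,"z":0,"wx":0,"wy":0,"wz":0.1},{"x":-0.7,"y":0.7,"z":0,"wx":0,"wy":0,"wz":0.147},{"x":-1,"y":1,"z":0,"wx":0,"wy":0,"wz":0.147},{"x":-1,"y":1,"z":0,"wx":0,"wy":0,"wz":0.147}]' | head -2
python3 -m pendant '[{"x":-0.4,"y":0.15,"z":0,"wx":0,"wy":0,"wz":0},{"x":-0.8,"y":0.3,"z":0,"wx":0,"wy":0,"wz":0},{"x":-1,"y":0.4,"z":0,"wx":0,"wy":0,"wz":0}]' | head -2
python3 -m pendant '[{"x":-0.4,"y":0,"z":0,"wx":0,"wy":0,"wz":0},{"x":-0.8,"y":0,"z":0,"wx":0,"wy":0,"wz":0},{"x":-0.8,"y":0,"z":0,"wx":0,"wy":0,"wz":0},{"x":-0.8,"y":0,"z":0,"wx":0,"wy":0,"wz":0}]'
python3 - <<'E'
from h import *
import pickle
o=bot.get_obs(); im=bot.read_camera("wrist"); cv2.imwrite("pics/w1.png",im); pickle.dump(o,open("pics/w1.pkl","wb"))
E
python3 -m pendant '[{"x":-0.4,"y":0,"z":0,"wx":0,"wy":0,"wz":0},{"x":-0.8,"y":0,"z":0,"wx":0,"wy":0,"wz":0},{"x":-0.8,"y":0,"z":0,"wx":0,"wy":0,"wz":0},{"x":-0.8,"y":0,"z":0,"wx":0,"wy":0,"wz":0}]'
python3 - <<'E'
from h import *
import pickle
o=bot.get_obs(); im=bot.read_camera("wrist"); cv2.imwrite("pics/w2.png",im); pickle.dump(o,open("pics/w2.pkl","wb"))
a=cv2.imread("pics/w1.png"); cv2.imwrite("pics/w12.png",cv2.resize(np.hstack([a,im]),(800,300),interpolation=cv2.INTER_AREA))
E
```

```text
time: 1.4
position: [0.3838, 0.3194, 0.2278]
time: 1.7
position: [0.4195, 0.2203, 0.2277]
time: 2.1
position: [0.4193, 0.1422, 0.228]
orientation: [-2.224, -2.218, -0.001]
force: [0.1, 0.6, -0.2]
opening: 0.999
gripper_force: 0.0
time: 2.55
position: [0.4194, 0.0629, 0.228]
orientation: [-2.224, -2.218, -0.001]
force: [0.4, -0.2, -0.5]
opening: 1.003
gripper_force: 0.0
```

View pics/w12.png

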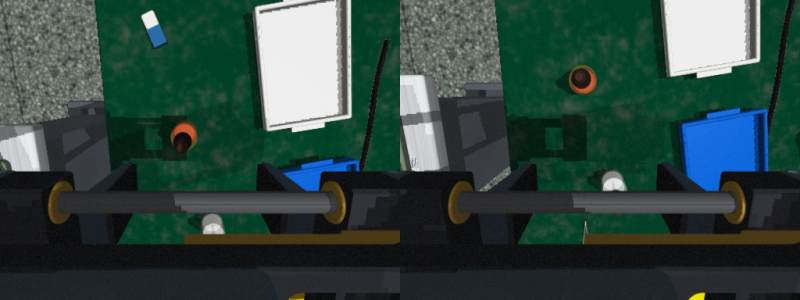

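The wrist views (half scale) show the amber bottle at (183,135) in the first and (181,78) in the second, with the clear bottle partly hidden behind the gripper bar. I'll measure the amber teat by its dark mask in both.

```bash
python3 - <<'E'
from h import *
import pickle
np.set_printoptions(precision=3,suppress=True)
P=[]
for n,(x0,y0,x1,y1) in (("w1",(205,150,260,215)),("w2",(205,75,260,130))):
    im=cv2.imread(f"pics/{n}.png"); o=pickle.load(open(f"pics/{n}.pkl","rb")); C=cam("wrist",o)
    hsv=cv2.cvtColor(im,cv2.COLOR_BGR2HSV)[y0:y1,x0:x1]; bgr=im[y0:y1,x0:x1].astype(int)
    m=((hsv[...,2]<75)&(bgr[...,1]<=bgr[...,2]+3)).astype(np.uint8)*255
    a=cv2.inRange(hsv,np.array((0,130,110)),np.array((18,255,255)))
    for k,mm in(("dark",m),("amber",a)):
        c=max(cv2.findContours(mm,0,1)[0],key=cv2.contourArea)+np.array([x0,y0]); print(n,k,cv2.boundingRect(c),cv2.minEnclosingCircle(c))
    P.append((C,o))
    for z in(.12,.085,.072,0): print(z,proj(C,(.4,.148,z)))
    cv2.imwrite(f"pics/{n}c.png",cv2.resize(im[y0:y1,x0:x1],None,fx=5,fy=5,interpolation=cv2.INTER_CUBIC))
a=cv2.imread("pics/w1c.png");b=cv2.imread("pics/w2c.png");b=cv2.copyMakeBorder(b,0,a.shape[0]-b.shape[0],0,0,0);cv2.imwrite("pics/wc.png",np.hstack([a,b]))
E
```

```text
w1 dark (220, 169, 25, 27) ((232.38235473632812, 182.08824157714844), 13.347538948059082)
w1 amber (222, 158, 29, 25) ((236.30519104003906, 171.56494140625), 14.71194839477539)
0.12 [230.159 190.552]
0.085 [232.55  182.682]
0.072 [233.308 180.185]
0 [236.618 169.293]
w2 dark (219, 87, 25, 26) ((231.14601135253906, 99.9070816040039), 13.039656639099121)
w2 amber (221, 89, 30, 31) ((235.40740966796875, 103.48148345947266), 15.523966789245605)
0.12 [228.121  98.375]
0.085 [230.913 100.886]
0.072 [231.789 101.674]
0 [235.557 105.063]
```

View pics/wc.png

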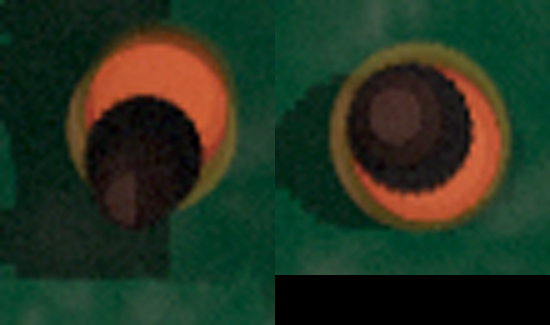

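```bash
python3 - <<'E'
from h import *
import pickle
np.set_printoptions(precision=4,suppress=True)
C=[cam("wrist",pickle.load(open(f"pics/{n}.pkl","rb"))) for n in("w1","w2")]
print(tri(C[0],(234,181),C[1],(232,100.4)),[plane(c,p,.085) for c,p in zip(C,((234,181),(232,100.4)))])
# tray corners by approxPoly from top/scene
for n in("top","scene"):
    im=cv2.imread(f"pics/{n}0.png");Cn=cam(n)
    for k,lo,hi in(("blue",(105,150,80),(125,255,255)),("yellow",(22,100,100),(38,255,255)),("white",(0,0,150),(180,45,255))):
        for c in blobs(im,lo,hi,900)[:4]:
            r=cv2.minAreaRect(c); p=plane(Cn,r[0],.025)
            if not .5<p[0]<.7 or abs(p[1])>.35: continue
            w=np.array([plane(Cn,q,.025)[:2] for q in c[:,0]]); rr=cv2.minAreaRect((w*1000).astype(np.float32)); print(n,k,rr)
E
```

```text
(array([0.401 , 0.1487, 0.08  ]), np.float64(0.00046675868341684764)) [array([0.4015, 0.1497, 0.085 ]), array([0.401 , 0.1484, 0.085 ])]
top blue ((624.656982421875, 13.109603881835938), (129.92575073242188, 187.08465576171875), 10.438745498657227)
top yellow ((572.8479614257812, -245.68954467773438), (130.74661254882812, 190.09657287597656), 4.925113677978516)
top white ((574.150146484375, 248.4317626953125), (129.6416473388672, 188.22085571289062), 9.349327087402344)
scene blue ((620.819091796875, 11.954002380371094), (140.3300323486328, 190.96641540527344), 10.278855323791504)
scene yellow ((569.1697387695312, -244.14877319335938), (136.6727752685547, 193.96688842773438), 5.0898566246032715)
scene white ((572.8196411132812, 250.69412231445312), (132.87887573242188, 193.4268798828125), 9.375395774841309)
```

The measured cap centre is (0.401, 0.149) at z≈0.08, against a given 0.085, so that agrees. I'll grasp the amber bottle by the teat.

```bash
python3 -m pendant '[{"x":0.43,"y":-0.09,"z":0,"wx":0,"wy":0,"wz":0},{"x":0.86,"y":-0.18,"z":0,"wx":0,"wy":0,"wz":0},{"x":0.86,"y":-0.18,"z":0.2,"wx":0,"wy":0,"wz":0},{"x":0.86,"y":-0.18,"z":0.5,"wx":0,"wy":0,"wz":0},{"x":0.86,"y":-0.18,"z":0.8,"wx":0,"wy":0,"wz":0},{"x":0.86,"y":-0.18,"z":1,"wx":0,"wy":0,"wz":0},{"x":0.86,"y":-0.18,"z":1,"wx":0,"wy":0,"wz":0}]'
python3 -m pendant '[{"x":0,"y":0,"z":0.15,"wx":0,"wy":0,"wz":0},{"x":0,"y":0,"z":0.24,"wx":0,"wy":0,"wz":0},{"x":0,"y":0,"z":0.24,"wx":0,"wy":0,"wz":0}]'
python3 -m pendant '[{"x":0,"y":0,"z":0,"wx":0,"wy":0,"wz":0},{"x":0,"y":0,"z":0,"wx":0,"wy":0,"wz":0},{"x":0,"y":0,"z":0,"wx":0,"wy":0,"wz":0},{"x":0,"y":0,"z":0,"wx":0,"wy":0,"wz":0},{"x":0,"y":0,"z":0,"wx":0,"wy":0,"wz":0},{"x":0,"y":0,"z":0,"wx":0,"wy":0,"wz":0},{"x":0,"y":0,"z":0,"wx":0,"wy":0,"wz":0},{"x":0,"y":0,"z":0,"wx":0,"wy":0,"wz":0},{"x":0,"y":0,"z":0,"wx":0,"wy":0,"wz":0},{"x":0,"y":0,"z":0,"wx":0,"wy":0,"wz":0}]' -1 12
```

```text
time: 3.3
position: [0.3993, 0.1492, 0.1256]
orientation: [-2.219, -2.219, 0.008]
force: [-1.3, -0.3, -0.4]
opening: 1.0
gripper_force: 0.0
time: 3.6
position: [0.4011, 0.1487, 0.1037]
orientation: [-2.223, -2.219, 0.001]
force: [0.1, 0.6, 0.4]
opening: 1.004
gripper_force: 0.0
time: 4.6
position: [0.4015, 0.1481, 0.1039]
orientation: [-2.225, -2.218, -0.0]
force: [-0.1, -0.4, 0.4]
opening: 0.156
gripper_force: 12.6
```

```bash
python3 -m pendant '[{"x":0,"y":0,"z":-0.15,"wx":0,"wy":0,"wz":0},{"x":0,"y":0,"z":-0.4,"wx":0,"wy":0,"wz":0},{"x":0,"y":0,"z":-0.6,"wx":0,"wy":0,"wz":0},{"x":0,"y":0,"z":-0.7,"wx":0,"wy":0,"wz":0},{"x":0,"y":0,"z":-0.7,"wx":0,"wy":0,"wz":0}]'
python3 -m pendant '[{"x":-0.05,"y":0.1,"z":0,"wx":0,"wy":0,"wz":0},{"x":-0.15,"y":0.3,"z":0,"wx":0,"wy":0,"wz":0},{"x":-0.3,"y":0.6,"z":0,"wx":0,"wy":0,"wz":0},{"x":-0.45,"y":0.9,"z":0,"wx":0,"wy":0,"wz":0},{"x":-0.5,"y":1,"z":0,"wx":0,"wy":0,"wz":0}]' | head -2
python3 -m pendant '[{"x":-0.15,"y":0.3,"z":0,"wx":0,"wy":0,"wz":0},{"x":-0.3,"y":0.6,"z":0,"wx":0,"wy":0,"wz":0},{"x":-0.42,"y":0.85,"z":0,"wx":0,"wy":0,"wz":0},{"x":-0.48,"y":0.98,"z":0,"wx":0,"wy":0,"wz":0},{"x":-0.48,"y":1,"z":0,"wx":0,"wy":0,"wz":0},{"x":-0.48,"y":1,"z":0,"wx":0,"wy":0,"wz":0},{"x":-0.48,"y":1,"z":0,"wx":0,"wy":0,"wz":0}]'
python3 - <<'E'
from h import *
o=bot.get_obs(); im=bot.read_camera("wrist"); cv2.imwrite("pics/w3.png",im)
S=bot.read_camera("scene"); cv2.imwrite("pics/s3.png",np.hstack([cv2.resize(S[120:270,150:380],(460,300)),cv2.resize(im,(340,300))]))
E
```

```text
time: 5.1
position: [0.4022, 0.1483, 0.1749]
orientation: [2.224, 2.217, 0.004]
force: [0.3, -0.9, -1.3]
opening: 0.155
gripper_force: 12.0
time: 5.6
position: [0.5039, 0.0961, 0.1724]
time: 6.3
position: [0.5998, 0.0501, 0.1737]
orientation: [-2.223, -2.218, 0.001]
force: [-0.1, -0.2, -1.0]
opening: 0.154
gripper_force: 12.0
```

View pics/s3.png

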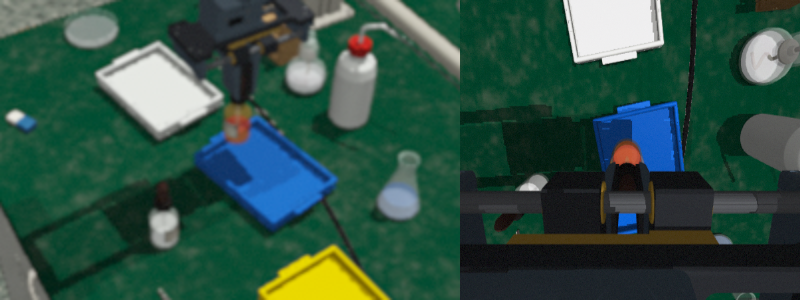

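The bottle hangs upright over the blue tray. Lowering it gently.

```bash
python3 -m pendant '[{"x":0,"y":0,"z":0.15,"wx":0,"wy":0,"wz":0},{"x":0,"y":0,"z":0.35,"wx":0,"wy":0,"wz":0},{"x":0,"y":0,"z":0.48,"wx":0,"wy":0,"wz":0},{"x":0,"y":0,"z":0.53,"wx":0,"wy":0,"wz":0},{"x":0,"y":0,"z":0.53,"wx":0,"wy":0,"wz":0},{"x":0,"y":0,"z":0.53,"wx":0,"wy":0,"wz":0}]'
python3 -m pendant '[{"x":0,"y":0,"z":0.01,"wx":0,"wy":0,"wz":0},{"x":0,"y":0,"z":0.02,"wx":0,"wy":0,"wz":0},{"x":0,"y":0,"z":0.02,"wx":0,"wy":0,"wz":0}]' | grep -E "pos|force"
python3 -m pendant '[{"x":0,"y":0,"z":0.01,"wx":0,"wy":0,"wz":0},{"x":0,"y":0,"z":0.01,"wx":0,"wy":0,"wz":0}]' | grep -E "pos|force"
```

```text
time: 7.0
position: [0.6016, 0.0496, 0.1216]
orientation: [2.224, 2.218, 0.002]
force: [-0.3, 0.5, -0.6]
opening: 0.153
gripper_force: 12.0
position: [0.6013, 0.0494, 0.1192]
force: [0.2, 0.2, -0.0]
gripper_force: 12.0
position: [0.6012, 0.0494, 0.1179]
force: [-0.0, -0.9, -1.0]
gripper_force: 12.0
```

```bash
python3 -m pendant '[{"x":0,"y":0,"z":0.01,"wx":0,"wy":0,"wz":0},{"x":0,"y":0,"z":0.01,"wx":0,"wy":0,"wz":0}]' | grep -E "pos|force"
python3 -m pendant '[{"x":0,"y":0,"z":0.01,"wx":0,"wy":0,"wz":0},{"x":0,"y":0,"z":0.01,"wx":0,"wy":0,"wz":0}]' | grep -E "pos|force"
```

```text
position: [0.6016, 0.0495, 0.1179]
force: [-0.7, -0.4, 4.6]
gripper_force: 12.0
position: [0.602, 0.0495, 0.1178]
force: [-1.2, -1.0, 9.0]
gripper_force: 12.0
```

Contact came at z=0.118, as expected for the tray floor. Releasing, then going to the clear bottle.

```bash
python3 -m pendant '[{"x":0,"y":0,"z":-0.02,"wx":0,"wy":0,"wz":0},{"x":0,"y":0,"z":-0.02,"wx":0,"wy":0,"wz":0},{"x":0,"y":0,"z":-0.02,"wx":0,"wy":0,"wz":0},{"x":0,"y":0,"z":-0.02,"wx":0,"wy":0,"wz":0},{"x":0,"y":0,"z":-0.02,"wx":0,"wy":0,"wz":0},{"x":0,"y":0,"z":-0.2,"wx":0,"wy":0,"wz":0},{"x":0,"y":0,"z":-0.5,"wx":0,"wy":0,"wz":0},{"x":0,"y":0,"z":-0.8,"wx":0,"wy":0,"wz":0},{"x":0,"y":0,"z":-1,"wx":0,"wy":0,"wz":0},{"x":0,"y":0,"z":-1,"wx":0,"wy":0,"wz":0}]' -0.1
python3 -m pendant '[{"x":-0.1,"y":-0.4,"z":0,"wx":0,"wy":0,"wz":0},{"x":-0.2,"y":-0.8,"z":0,"wx":0,"wy":0,"wz":0},{"x":-0.2,"y":-1,"z":0,"wx":0,"wy":0,"wz":0},{"x":-0.2,"y":-1,"z":0,"wx":0,"wy":0,"wz":0}]' 1
python3 - <<'E'
from h import *
S=bot.read_camera("scene"); T=bot.read_camera("top"); W=bot.read_camera("wrist")
cv2.imwrite("pics/s4.png",np.hstack([cv2.resize(S[120:300,150:390],(400,300)),cv2.resize(W,(400,300))]))
E
```

```text
time: 8.9
position: [0.6029, 0.0495, 0.2191]
orientation: [2.222, 2.215, 0.008]
force: [-0.1, 0.0, 0.9]
opening: 0.452
gripper_force: 0.0
time: 9.3
position: [0.4978, 0.0295, 0.2148]
orientation: [-2.223, -2.216, 0.004]
force: [0.6, 0.2, -0.0]
opening: 0.772
gripper_force: 0.0
```

View pics/s4.png

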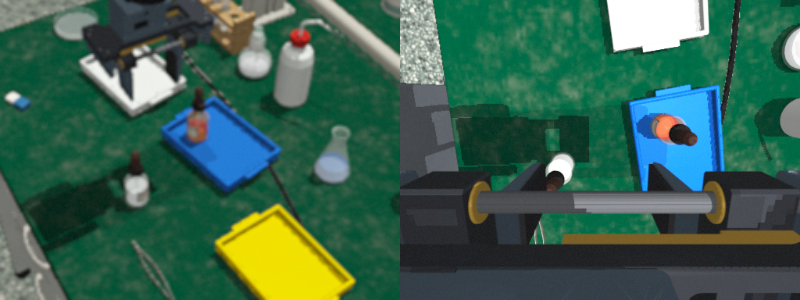

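The amber bottle stands upright in the blue tray. Now grasping the clear one.

```bash
python3 -m pendant '[{"x":-0.2,"y":-0.3,"z":0,"wx":0,"wy":0,"wz":0},{"x":-0.43,"y":-0.55,"z":0,"wx":0,"wy":0,"wz":0},{"x":-0.43,"y":-0.55,"z":0,"wx":0,"wy":0,"wz":0},{"x":-0.43,"y":-0.55,"z":0.2,"wx":0,"wy":0,"wz":0},{"x":-0.43,"y":-0.55,"z":0.4,"wx":0,"wy":0,"wz":0},{"x":-0.43,"y":-0.55,"z":0.6,"wx":0,"wy":0,"wz":0},{"x":-0.43,"y":-0.55,"z":0.6,"wx":0,"wy":0,"wz":0},{"x":-0.43,"y":-0.55,"z":0.6,"wx":0,"wy":0,"wz":0}]'
python3 - <<'E'
from h import *
import pickle
o=bot.get_obs(); C=cam("wrist",o); W=bot.read_camera("wrist")
print(o["position"]);P=[proj(C,(.443,-.014,z)) for z in(.12,.085,.072)];print(P)
x,y=P[0].astype(int); cv2.imwrite("pics/w5.png",cv2.resize(W[max(y-130,0):y+70,x-100:x+100],(600,600),interpolation=cv2.INTER_CUBIC)); print(x-100,max(y-130,0))
E
```

```text
time: 10.25
position: [0.4472, -0.0129, 0.1559]
orientation: [-2.224, -2.218, -0.0]
force: [-0.2, -0.9, 0.8]
opening: 0.998
gripper_force: 0.0
[ 0.44716158 -0.01286899  0.1558961 ]
[array([245.38705585, 224.76850654]), array([246.29866356, 209.72142339]), array([246.57431738, 205.17145537])]
145 94
```

View pics/w5.png

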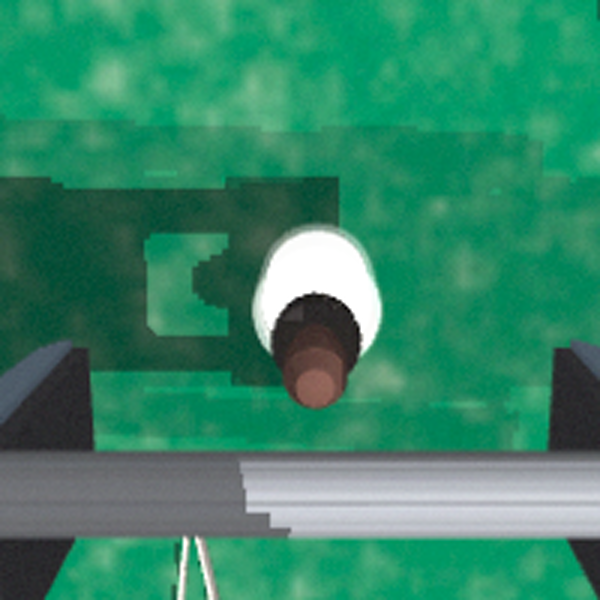

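The teat tip is at crop (317,385). That puts the bottle at (0.446, -0.0125), directly below the TCP, so I'll descend, grip and lift.

```bash
python3 -m pendant '[{"x":0,"y":0,"z":0.2,"wx":0,"wy":0,"wz":0},{"x":0,"y":0,"z":0.4,"wx":0,"wy":0,"wz":0},{"x":0,"y":0,"z":0.52,"wx":0,"wy":0,"wz":0},{"x":0,"y":0,"z":0.52,"wx":0,"wy":0,"wz":0},{"x":0,"y":0,"z":0.52,"wx":0,"wy":0,"wz":0}]'
python3 -m pendant '[{"x":0,"y":0,"z":0,"wx":0,"wy":0,"wz":0},{"x":0,"y":0,"z":0,"wx":0,"wy":0,"wz":0},{"x":0,"y":0,"z":0,"wx":0,"wy":0,"wz":0},{"x":0,"y":0,"z":0,"wx":0,"wy":0,"wz":0},{"x":0,"y":0,"z":0,"wx":0,"wy":0,"wz":0},{"x":0,"y":0,"z":0,"wx":0,"wy":0,"wz":0},{"x":0,"y":0,"z":0,"wx":0,"wy":0,"wz":0},{"x":0,"y":0,"z":0,"wx":0,"wy":0,"wz":0},{"x":0,"y":0,"z":0,"wx":0,"wy":0,"wz":0},{"x":0,"y":0,"z":0,"wx":0,"wy":0,"wz":0}]' -1 12
python3 -m pendant '[{"x":0,"y":0,"z":-0.15,"wx":0,"wy":0,"wz":0},{"x":0,"y":0,"z":-0.4,"wx":0,"wy":0,"wz":0},{"x":0,"y":0,"z":-0.6,"wx":0,"wy":0,"wz":0},{"x":0,"y":0,"z":-0.7,"wx":0,"wy":0,"wz":0},{"x":0,"y":0,"z":-0.7,"wx":0,"wy":0,"wz":0}]'
```

```text
time: 10.8
position: [0.4471, -0.0131, 0.1049]
orientation: [2.224, 2.217, 0.002]
force: [0.2, -0.9, 0.1]
opening: 0.997
gripper_force: 0.0
time: 11.8
position: [0.4459, -0.0131, 0.1039]
orientation: [-2.225, -2.218, 0.0]
force: [-0.3, -0.0, 0.2]
opening: 0.159
gripper_force: 12.1
time: 12.3
position: [0.4467, -0.0131, 0.1749]
orientation: [2.223, 2.217, 0.003]
force: [0.2, 0.2, -1.0]
opening: 0.162
gripper_force: 12.0
```

```bash
python3 -m pendant '[{"x":-0.02,"y":0.1,"z":0,"wx":0,"wy":0,"wz":0},{"x":-0.05,"y":0.3,"z":0,"wx":0,"wy":0,"wz":0},{"x":-0.08,"y":0.6,"z":0,"wx":0,"wy":0,"wz":0},{"x":-0.1,"y":0.9,"z":0,"wx":0,"wy":0,"wz":0},{"x":-0.1,"y":1,"z":0,"wx":0,"wy":0,"wz":0}]' | head -2
python3 -m pendant '[{"x":-0.03,"y":0.3,"z":0,"wx":0,"wy":0,"wz":0},{"x":-0.06,"y":0.55,"z":0,"wx":0,"wy":0,"wz":0},{"x":-0.06,"y":0.7,"z":0,"wx":0,"wy":0,"wz":0},{"x":-0.06,"y":0.72,"z":0,"wx":0,"wy":0,"wz":0},{"x":-0.06,"y":0.72,"z":0,"wx":0,"wy":0,"wz":0},{"x":-0.06,"y":0.72,"z":0,"wx":0,"wy":0,"wz":0}]'
python3 -m pendant '[{"x":0,"y":0,"z":0.15,"wx":0,"wy":0,"wz":0},{"x":0,"y":0,"z":0.35,"wx":0,"wy":0,"wz":0},{"x":0,"y":0,"z":0.48,"wx":0,"wy":0,"wz":0},{"x":0,"y":0,"z":0.53,"wx":0,"wy":0,"wz":0},{"x":0,"y":0,"z":0.53,"wx":0,"wy":0,"wz":0},{"x":0,"y":0,"z":0.53,"wx":0,"wy":0,"wz":0}]'
```

```text
time: 12.8
position: [0.5486, -0.0238, 0.1722]
time: 13.4
position: [0.6166, -0.0295, 0.1734]
orientation: [-2.224, -2.217, 0.002]
force: [-0.3, -0.0, -1.5]
opening: 0.161
gripper_force: 12.0
time: 14.0
position: [0.6183, -0.0297, 0.1217]
orientation: [2.224, 2.217, 0.001]
force: [0.2, 1.1, -0.4]
opening: 0.16
gripper_force: 12.0
```

```bash
python3 -m pendant '[{"x":0,"y":0,"z":0.02,"wx":0,"wy":0,"wz":0},{"x":0,"y":0,"z":0.035,"wx":0,"wy":0,"wz":0},{"x":0,"y":0,"z":0.035,"wx":0,"wy":0,"wz":0}]' | grep -E "pos|force"
python3 -m pendant '[{"x":0,"y":0,"z":0.01,"wx":0,"wy":0,"wz":0},{"x":0,"y":0,"z":0.01,"wx":0,"wy":0,"wz":0}]' | grep -E "pos|force"
```

```text
position: [0.6183, -0.0296, 0.118]
force: [0.0, -0.4, 0.8]
gripper_force: 12.0
position: [0.6187, -0.0297, 0.1179]
force: [-0.7, -0.1, 5.6]
gripper_force: 12.0
```

Contact at floor height again. Releasing, then moving towards the forceps with two wrist looks.

```bash
python3 -m pendant '[{"x":0,"y":0,"z":-0.02,"wx":0,"wy":0,"wz":0},{"x":0,"y":0,"z":-0.02,"wx":0,"wy":0,"wz":0},{"x":0,"y":0,"z":-0.02,"wx":0,"wy":0,"wz":0},{"x":0,"y":0,"z":-0.02,"wx":0,"wy":0,"wz":0},{"x":0,"y":0,"z":-0.02,"wx":0,"wy":0,"wz":0},{"x":0,"y":0,"z":-0.2,"wx":0,"wy":0,"wz":0},{"x":0,"y":0,"z":-0.5,"wx":0,"wy":0,"wz":0},{"x":0,"y":0,"z":-0.8,"wx":0,"wy":0,"wz":0},{"x":0,"y":0,"z":-0.9,"wx":0,"wy":0,"wz":0},{"x":0,"y":0,"z":-0.9,"wx":0,"wy":0,"wz":0}]' -0.1 | head -2
python3 -m pendant '[{"x":-0.35,"y":-0.35,"z":0,"wx":0,"wy":0,"wz":0},{"x":-0.7,"y":-0.7,"z":0,"wx":0,"wy":0,"wz":0},{"x":-0.8,"y":-1,"z":0,"wx":0,"wy":0,"wz":0},{"x":-0.8,"y":-1,"z":0,"wx":0,"wy":0,"wz":0}]' | head -2
python3 -m pendant '[{"x":-0.3,"y":-0.35,"z":0,"wx":0,"wy":0,"wz":0},{"x":-0.6,"y":-0.7,"z":0,"wx":0,"wy":0,"wz":0},{"x":-0.6,"y":-1,"z":0,"wx":0,"wy":0,"wz":0},{"x":-0.6,"y":-1,"z":0,"wx":0,"wy":0,"wz":0},{"x":-0.6,"y":-1,"z":0,"wx":0,"wy":0,"wz":0},{"x":-0.6,"y":-1,"z":0,"wx":0,"wy":0,"wz":0}]' | head -2
python3 - <<'E'
from h import *
import pickle
o=bot.get_obs(); W=bot.read_camera("wrist"); cv2.imwrite("pics/w6.png",W); pickle.dump(o,open("pics/w6.pkl","wb"))
E
python3 -m pendant '[{"x":-0.3,"y":-0.1,"z":0,"wx":0,"wy":0,"wz":0},{"x":-0.5,"y":-0.2,"z":0,"wx":0,"wy":0,"wz":0},{"x":-0.5,"y":-0.2,"z":0,"wx":0,"wy":0,"wz":0},{"x":-0.5,"y":-0.2,"z":0,"wx":0,"wy":0,"wz":0}]' | head -2
python3 - <<'E'
from h import *
import pickle
o=bot.get_obs(); W=bot.read_camera("wrist"); cv2.imwrite("pics/w7.png",W); pickle.dump(o,open("pics/w7.pkl","wb"))
a=cv2.imread("pics/w6.png"); cv2.imwrite("pics/w67.png",np.vstack([a[:290],W[:290]]))
E
```

```text
time: 15.5
position: [0.6186, -0.0297, 0.2078]
time: 15.9
position: [0.5129, -0.1103, 0.2045]
time: 16.5
position: [0.4186, -0.1688, 0.2059]
time: 16.95
position: [0.398, -0.2186, 0.2061]
```

View pics/w67.png

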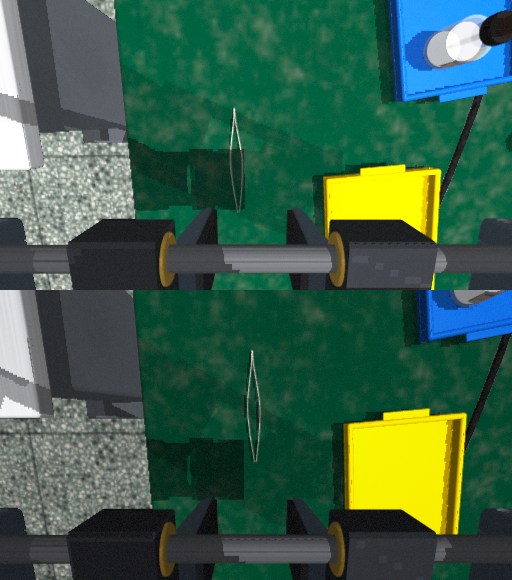

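The wrist pair shows the forceps ends at (234,108)/(239,211) in the first view and (252,60)/(255,172) in the second. The clear bottle stands in the blue tray.

```bash
python3 - <<'E'
from h import *
import pickle
np.set_printoptions(precision=4,suppress=True)
C=[cam("wrist",pickle.load(open(f"pics/{n}.pkl","rb"))) for n in("w6","w7")]
for a,b in(((234,108),(252,60)),((239,211),(255,172))):
    print(*tri(C[0],a,C[1],b),plane(C[0],a,.005),plane(C[1],b,.005))
print(bot.get_obs()["position"])
E
```

```text
[ 0.399  -0.0884  0.0114] 0.00020447265354807168 [ 0.3987 -0.0882  0.005 ] [ 0.3989 -0.0872  0.005 ]
[ 0.4023 -0.2134 -0.0037] 0.00035127663180922265 [ 0.4029 -0.2108  0.005 ] [ 0.4021 -0.2119  0.005 ]
[ 0.3981 -0.2184  0.2062]
```

The forceps' centre is at (0.4007, -0.1497) and the measured length is 124 mm, against the 123 given. Descending.

```bash
python3 -m pendant '[{"x":0.35,"y":0.027,"z":0.2,"wx":0,"wy":0,"wz":0},{"x":0.687,"y":0.027,"z":0.5,"wx":0,"wy":0,"wz":0},{"x":0.687,"y":0.027,"z":0.85,"wx":0,"wy":0,"wz":0},{"x":0.687,"y":0.027,"z":1,"wx":0,"wy":0,"wz":0},{"x":0.687,"y":0.027,"z":1,"wx":0,"wy":0,"wz":0}]' | head -2
python3 -m pendant '[{"x":0,"y":0,"z":0.3,"wx":0,"wy":0,"wz":0},{"x":0,"y":0,"z":0.6,"wx":0,"wy":0,"wz":0},{"x":0,"y":0,"z":0.8,"wx":0,"wy":0,"wz":0},{"x":0,"y":0,"z":0.8,"wx":0,"wy":0,"wz":0},{"x":0,"y":0,"z":0.8,"wx":0,"wy":0,"wz":0},{"x":0,"y":0,"z":0.8,"wx":0,"wy":0,"wz":0}]' 
```

```text
time: 17.5
position: [0.3992, -0.1484, 0.1045]
time: 18.1
position: [0.4017, -0.1506, 0.0279]
orientation: [2.223, 2.216, 0.002]
force: [-0.4, 0.1, -0.4]
opening: 0.45
gripper_force: 0.0
```

```bash
python3 -m pendant '[{"x":0,"y":0,"z":0.06,"wx":0,"wy":0,"wz":0},{"x":0,"y":0,"z":0.112,"wx":0,"wy":0,"wz":0},{"x":0,"y":0,"z":0.112,"wx":0,"wy":0,"wz":0},{"x":0,"y":0,"z":0.112,"wx":0,"wy":0,"wz":0}]'
python3 -m pendant '[{"x":0,"y":0,"z":0,"wx":0,"wy":0,"wz":0},{"x":0,"y":0,"z":0,"wx":0,"wy":0,"wz":0},{"x":0,"y":0,"z":0,"wx":0,"wy":0,"wz":0},{"x":0,"y":0,"z":0,"wx":0,"wy":0,"wz":0},{"x":0,"y":0,"z":0,"wx":0,"wy":0,"wz":0},{"x":0,"y":0,"z":0,"wx":0,"wy":0,"wz":0},{"x":0,"y":0,"z":0,"wx":0,"wy":0,"wz":0}]' -1 20
```

```text
time: 18.5
position: [0.4001, -0.1502, 0.0151]
orientation: [-2.225, -2.218, 0.0]
force: [0.6, 0.3, 0.1]
opening: 0.452
gripper_force: 0.0
time: 19.2
position: [0.4003, -0.1502, 0.0153]
orientation: [2.225, 2.218, 0.0]
force: [-1.2, -0.7, -0.1]
opening: 0.164
gripper_force: 20.0
```

Grip opening is 15 mm, so the forceps are held. Carrying them to the white tray, passing in front of the bottles.

```bash
python3 -m pendant '[{"x":0,"y":0,"z":-0.3,"wx":0,"wy":0,"wz":0},{"x":0,"y":0,"z":-0.6,"wx":0,"wy":0,"wz":0},{"x":0,"y":0,"z":-0.9,"wx":0,"wy":0,"wz":0},{"x":0.1,"y":0,"z":-0.9,"wx":0,"wy":0,"wz":0},{"x":0.4,"y":0,"z":-0.9,"wx":0,"wy":0,"wz":0},{"x":0.8,"y":0,"z":-0.9,"wx":0,"wy":0,"wz":0},{"x":1,"y":0,"z":-0.9,"wx":0,"wy":0,"wz":0}]' | head -2
python3 -m pendant '[{"x":0.4,"y":0,"z":0,"wx":0,"wy":0,"wz":0},{"x":0.8,"y":0,"z":0,"wx":0,"wy":0,"wz":0},{"x":1,"y":0,"z":0,"wx":0,"wy":0,"wz":0}]' | head -2
python3 -m pendant '[{"x":0.4,"y":0.2,"z":0,"wx":0,"wy":0,"wz":0},{"x":0.8,"y":0.4,"z":0,"wx":0,"wy":0,"wz":0},{"x":1,"y":0.7,"z":0,"wx":0,"wy":0,"wz":0},{"x":1,"y":0.7,"z":0,"wx":0,"wy":0,"wz":0}]' | head -2
python3 -m pendant '[{"x":0.4,"y":0.4,"z":0,"wx":0,"wy":0,"wz":-0.1},{"x":0.8,"y":0.8,"z":0,"wx":0,"wy":0,"wz":-0.157},{"x":0.99,"y":1,"z":0,"wx":0,"wy":0,"wz":-0.157},{"x":0.99,"y":1,"z":0,"wx":0,"wy":0,"wz":-0.157},{"x":0.99,"y":1,"z":0,"wx":0,"wy":0,"wz":-0.157},{"x":0.99,"y":1,"z":0,"wx":0,"wy":0,"wz":-0.157}]'
python3 - <<'E'
from h import *
S=bot.read_camera("scene");cv2.imwrite("pics/s8.png",cv2.resize(S[90:250,130:360],(690,480),interpolation=cv2.INTER_CUBIC))
E
```

```text
time: 19.9
position: [0.3992, -0.048, 0.1044]
time: 20.2
position: [0.3998, 0.0522, 0.1044]
time: 20.6
position: [0.4744, 0.1527, 0.1045]
time: 21.2
position: [0.5697, 0.247, 0.1043]
orientation: [-2.035, -2.392, 0.005]
force: [-1.1, -0.8, -0.7]
opening: 0.162
gripper_force: 20.0
```

View pics/s8.png

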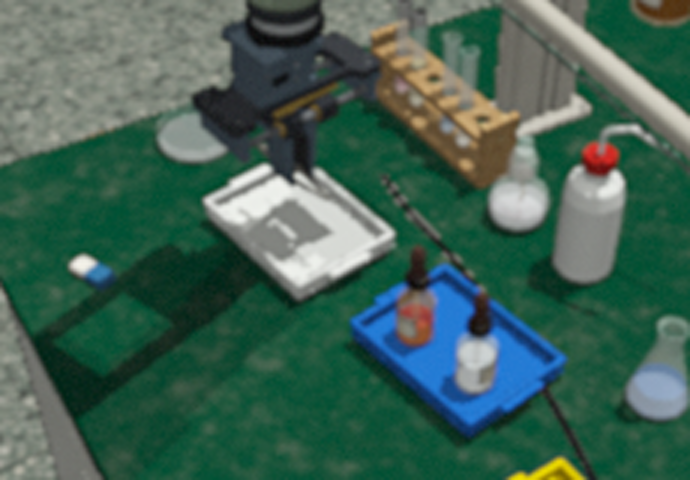

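Both bottles stand in the blue tray, and the forceps are over the white tray. Lowering.

```bash
python3 -m pendant '[{"x":0,"y":0,"z":0.2,"wx":0,"wy":0,"wz":0},{"x":0,"y":0,"z":0.45,"wx":0,"wy":0,"wz":0},{"x":0,"y":0,"z":0.65,"wx":0,"wy":0,"wz":0},{"x":0,"y":0,"z":0.71,"wx":0,"wy":0,"wz":0},{"x":0,"y":0,"z":0.71,"wx":0,"wy":0,"wz":0},{"x":0,"y":0,"z":0.71,"wx":0,"wy":0,"wz":0}]' | grep -E "pos|force"
python3 -m pendant '[{"x":0,"y":0,"z":0.02,"wx":0,"wy":0,"wz":0},{"x":0,"y":0,"z":0.03,"wx":0,"wy":0,"wz":0},{"x":0,"y":0,"z":0.03,"wx":0,"wy":0,"wz":0}]' | grep -E "pos|force"
```

```text
position: [0.5719, 0.2481, 0.0354]
force: [-0.5, -0.0, 0.3]
gripper_force: 20.0
position: [0.5716, 0.2483, 0.0316]
force: [-0.6, 0.0, -0.2]
gripper_force: 20.0
```

```bash
python3 -m pendant '[{"x":0,"y":0,"z":0.01,"wx":0,"wy":0,"wz":0},{"x":0,"y":0,"z":0.02,"wx":0,"wy":0,"wz":0},{"x":0,"y":0,"z":0.02,"wx":0,"wy":0,"wz":0}]' | grep -E "pos|force"
python3 -m pendant '[{"x":0,"y":0,"z":0.01,"wx":0,"wy":0,"wz":0},{"x":0,"y":0,"z":0.01,"wx":0,"wy":0,"wz":0}]' | grep -E "pos|force"
```

```text
position: [0.5716, 0.2483, 0.0293]
force: [0.0, -0.6, -0.5]
gripper_force: 20.0
position: [0.5716, 0.2482, 0.0291]
force: [-2.3, -0.6, 5.2]
gripper_force: 20.0
```

Contact at the white floor. Releasing and going to the bulb.

```bash
python3 -m pendant '[{"x":0,"y":0,"z":-0.01,"wx":0,"wy":0,"wz":0},{"x":0,"y":0,"z":-0.01,"wx":0,"wy":0,"wz":0},{"x":0,"y":0,"z":-0.01,"wx":0,"wy":0,"wz":0},{"x":0,"y":0,"z":-0.01,"wx":0,"wy":0,"wz":0},{"x":0,"y":0,"z":-0.2,"wx":0,"wy":0,"wz":0},{"x":0,"y":0,"z":-0.6,"wx":0,"wy":0,"wz":0},{"x":0,"y":0,"z":-1,"wx":0,"wy":0,"wz":0},{"x":0,"y":0,"z":-1,"wx":0,"wy":0,"wz":0}]' -0.4 | head -2
python3 -m pendant '[{"x":0,"y":-0.4,"z":-0.4,"wx":0,"wy":0,"wz":0.1},{"x":-0.2,"y":-0.8,"z":-0.8,"wx":0,"wy":0,"wz":0.157},{"x":-0.5,"y":-1,"z":-0.8,"wx":0,"wy":0,"wz":0.157},{"x":-0.8,"y":-1,"z":-0.8,"wx":0,"wy":0,"wz":0.157}]' | head -2
python3 - <<'E'
from h import *
T=bot.read_camera("top");S=bot.read_camera("scene");cv2.imwrite("pics/t9.png",np.hstack([cv2.resize(T[150:230,160:250],(400,356),interpolation=cv2.INTER_CUBIC),cv2.resize(S[130:200,190:270],(400,356),interpolation=cv2.INTER_CUBIC)]))
E
python3 -m pendant '[{"x":-0.4,"y":-0.4,"z":0,"wx":0,"wy":0,"wz":0},{"x":-0.8,"y":-0.8,"z":0,"wx":0,"wy":0,"wz":0},{"x":-1,"y":-1,"z":0,"wx":0,"wy":0,"wz":0}]' 0.2| head -2
python3 -m pendant '[{"x":-0.4,"y":0,"z":0,"wx":0,"wy":0,"wz":0},{"x":-0.8,"y":0,"z":0,"wx":0,"wy":0,"wz":0},{"x":-1,"y":0,"z":0,"wx":0,"wy":0,"wz":0}]' | head -2
python3 -m pendant '[{"x":-0.4,"y":0,"z":0,"wx":0,"wy":0,"wz":0},{"x":-0.8,"y":0,"z":0,"wx":0,"wy":0,"wz":0},{"x":-1,"y":0,"z":0,"wx":0,"wy":0,"wz":0}]' | head -2
python3 -m pendant '[{"x":-0.4,"y":0,"z":0,"wx":0,"wy":0,"wz":0},{"x":-0.8,"y":0,"z":0,"wx":0,"wy":0,"wz":0},{"x":-1,"y":0,"z":0,"wx":0,"wy":0,"wz":0}]'
```

```text
time: 23.45
position: [0.5749, 0.2497, 0.1343]
time: 23.85
position: [0.4828, 0.1522, 0.2098]
time: 24.25
position: [0.3834, 0.0528, 0.2071]
time: 24.55
position: [0.3848, -0.0482, 0.2078]
time: 24.85
position: [0.385, -0.1486, 0.2076]
time: 25.15
position: [0.3848, -0.2488, 0.2074]
orientation: [-2.227, -2.216, 0.0]
force: [-0.2, 1.1, -0.1]
opening: 0.602
gripper_force: 0.0
```

View pics/t9.png

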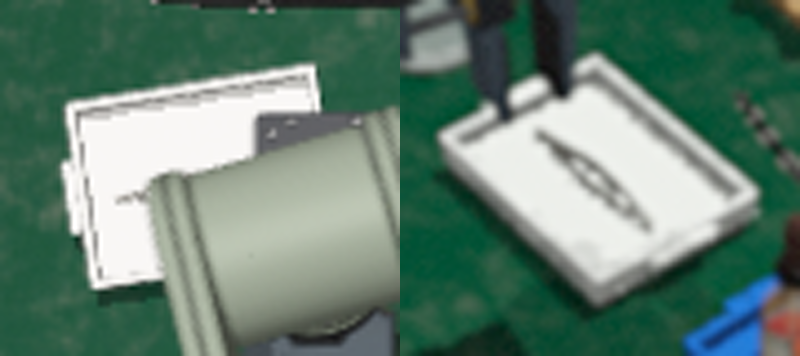

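The forceps lie flat in the white tray (right half, from (540,132) to (648,232)). Next, two wrist looks at the bulb.

```bash
python3 -m pendant '[{"x":-0.4,"y":-0.1,"z":0,"wx":0,"wy":0,"wz":0},{"x":-0.8,"y":-0.3,"z":0,"wx":0,"wy":0,"wz":0},{"x":-0.8,"y":-0.3,"z":0,"wx":0,"wy":0,"wz":0},{"x":-0.8,"y":-0.3,"z":0,"wx":0,"wy":0,"wz":0}]' | head -2
cat > red.py <<'E'
from h import *
import sys,pickle
np.set_printoptions(precision=4,suppress=True)
o=bot.get_obs(); W=bot.read_camera("wrist"); n=sys.argv[1]; cv2.imwrite(f"pics/{n}.png",W); pickle.dump(o,open(f"pics/{n}.pkl","wb"))
C=cam("wrist",o)
m=cv2.bitwise_or(cv2.inRange(cv2.cvtColor(W,cv2.COLOR_BGR2HSV),np.array((0,150,60)),np.array((8,255,255))),cv2.inRange(cv2.cvtColor(W,cv2.COLOR_BGR2HSV),np.array((170,150,60)),np.array((180,255,255))))
c=max(cv2.findContours(m,0,1)[0],key=cv2.contourArea); r=cv2.minAreaRect(c)
print(r,cv2.boundingRect(c),plane(C,r[0],.0185))
w=np.array([plane(C,q,.0185)[:2]*1000 for q in c[:,0]],np.float32); print(cv2.minAreaRect(w))
E
python3 red.py w10
python3 -m pendant '[{"x":-0.4,"y":0,"z":0,"wx":0,"wy":0,"wz":0},{"x":-0.5,"y":0,"z":0,"wx":0,"wy":0,"wz":0},{"x":-0.5,"y":0,"z":0,"wx":0,"wy":0,"wz":0},{"x":-0.5,"y":0,"z":0,"wx":0,"wy":0,"wz":0}]' | head -2
python3 red.py w11
python3 - <<'E'
import cv2,numpy as np
cv2.imwrite("pics/w1011.png",np.hstack([cv2.imread(f"pics/{n}.png")[:280,100:460] for n in("w10","w11")]))
E
```

```text
time: 25.55
position: [0.354, -0.3265, 0.2072]
((238.44117736816406, 155.7352752685547), (57.811973571777344, 30.478731155395508), 77.47119140625) (225, 126, 31, 60) [ 0.3389 -0.2986  0.0185]
((342.61968994140625, -299.5086364746094), (66.04010772705078, 34.902732849121094), 72.65961456298828)
time: 26.0
position: [0.3543, -0.3749, 0.2079]
((237.82693481445312, 111.63461303710938), (61.972694396972656, 31.57469367980957), 78.69007110595703) (223, 80, 33, 64) [ 0.339  -0.2984  0.0185]
((342.4019775390625, -299.5464782714844), (65.7845458984375, 35.375667572021484), 71.087646484375)
```

View pics/w1011.png

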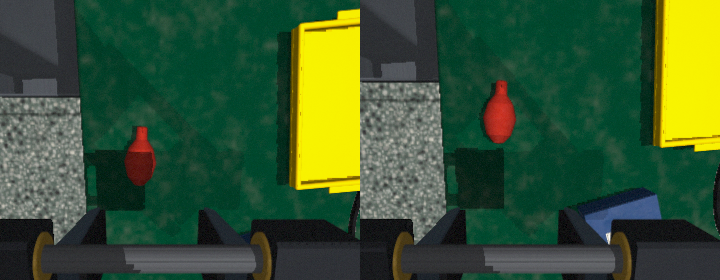

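The bulb lies nearly along y. Its neck is at (240,81) and its bottom at (238,143) in the second view, with the body centre at (240,158) in the first view and (238,118) in the second.

```bash
python3 - <<'E'
from h import *
import pickle
np.set_printoptions(precision=4,suppress=True)
C=[cam("wrist",pickle.load(open(f"pics/{n}.pkl","rb"))) for n in("w10","w11")]
for n,a,b in(("neck",(241,127),(240.5,81)),("bot",(239,185),(238,143))):
    print(n,*tri(C[0],a,C[1],b),plane(C[0],a,.0185),plane(C[1],b,.0185))
W=cv2.imread("pics/w11.png");h=cv2.cvtColor(W,cv2.COLOR_BGR2HSV)
m=cv2.inRange(h,np.array((0,150,60)),np.array((8,255,255)))|cv2.inRange(h,np.array((170,150,60)),np.array((180,255,255)))
for r in range(80,145,5):
    x=np.where(m[r,200:280])[0]+200
    if len(x): print(r,x.min(),x.max(),plane(C[1],((x.min()+x.max())/2,r),.0185)[:2])
E
```

```text
neck [ 0.3424 -0.2665  0.0194] 3.451898980947011e-05 [ 0.3423 -0.2665  0.0185] [ 0.3423 -0.2664  0.0185]
bot [ 0.339  -0.3326  0.0192] 0.0002723805022744406 [ 0.3391 -0.3328  0.0185] [ 0.3388 -0.3327  0.0185]
80 238 241 [ 0.3413 -0.2654]
85 236 246 [ 0.3428 -0.2705]
90 235 246 [ 0.3422 -0.2756]
95 234 246 [ 0.3416 -0.2808]
100 230 250 [ 0.3416 -0.2861]
105 227 252 [ 0.341  -0.2913]
110 226 253 [ 0.3409 -0.2966]
115 224 254 [ 0.3403 -0.302 ]
120 224 255 [ 0.3408 -0.3074]
125 225 253 [ 0.3402 -0.3128]
130 226 252 [ 0.3401 -0.3182]
135 228 250 [ 0.34   -0.3238]
140 232 245 [ 0.3394 -0.3293]
```

```bash
python3 -m pendant '[{"x":0.35,"y":-0.07,"z":0.1,"wx":0,"wy":0,"wz":0},{"x":0.72,"y":-0.138,"z":0.4,"wx":0,"wy":0,"wz":0},{"x":0.72,"y":-0.138,"z":0.8,"wx":0,"wy":0,"wz":0},{"x":0.72,"y":-0.138,"z":1,"wx":0,"wy":0,"wz":0},{"x":0.72,"y":-0.138,"z":1,"wx":0,"wy":0,"wz":0}]' 0.4 | head -2
python3 -m pendant '[{"x":0,"y":0,"z":0.25,"wx":0,"wy":0,"wz":0},{"x":0,"y":0,"z":0.5,"wx":0,"wy":0,"wz":0},{"x":0,"y":0,"z":0.75,"wx":0,"wy":0,"wz":0},{"x":0,"y":0,"z":0.88,"wx":0,"wy":0,"wz":0},{"x":0,"y":0,"z":0.88,"wx":0,"wy":0,"wz":0},{"x":0,"y":0,"z":0.88,"wx":0,"wy":0,"wz":0}]'
python3 -m pendant '[{"x":0,"y":0,"z":0,"wx":0,"wy":0,"wz":0},{"x":0,"y":0,"z":0,"wx":0,"wy":0,"wz":0},{"x":0,"y":0,"z":0,"wx":0,"wy":0,"wz":0},{"x":0,"y":0,"z":0,"wx":0,"wy":0,"wz":0},{"x":0,"y":0,"z":0,"wx":0,"wy":0,"wz":0},{"x":0,"y":0,"z":0,"wx":0,"wy":0,"wz":0},{"x":0,"y":0,"z":0,"wx":0,"wy":0,"wz":0},{"x":0,"y":0,"z":0,"wx":0,"wy":0,"wz":0}]' -1 12
```

```text
time: 26.55
position: [0.3388, -0.3014, 0.1061]
time: 27.15
position: [0.3413, -0.3048, 0.0213]
orientation: [2.223, 2.217, 0.0]
force: [-0.2, -0.2, -0.3]
opening: 0.7
gripper_force: 0.0
time: 27.95
position: [0.3404, -0.3044, 0.0203]
orientation: [2.225, 2.218, 0.0]
force: [-1.0, 0.0, 2.4]
opening: 0.262
gripper_force: 12.0
```

The bulb is held at 24 mm as expected. Carrying it to the yellow tray.

```bash
python3 -m pendant '[{"x":0,"y":0,"z":-0.2,"wx":0,"wy":0,"wz":0},{"x":0,"y":0,"z":-0.5,"wx":0,"wy":0,"wz":0},{"x":0,"y":0,"z":-0.7,"wx":0,"wy":0,"wz":0},{"x":0,"y":0.3,"z":-0.7,"wx":0,"wy":0,"wz":0},{"x":0.1,"y":0.6,"z":-0.7,"wx":0,"wy":0,"wz":0},{"x":0.1,"y":1,"z":-0.7,"wx":0,"wy":0,"wz":0}]' | head -2
python3 -m pendant '[{"x":0.1,"y":0.4,"z":0,"wx":0,"wy":0,"wz":0},{"x":0.1,"y":0.8,"z":0,"wx":0,"wy":0,"wz":0},{"x":0.1,"y":1,"z":0,"wx":0,"wy":0,"wz":0}]' | head -2
python3 -m pendant '[{"x":0,"y":0.3,"z":0,"wx":0,"wy":0,"wz":0},{"x":0,"y":0.35,"z":0,"wx":0,"wy":0,"wz":0},{"x":0,"y":0.35,"z":0.2,"wx":0,"wy":0,"wz":0},{"x":0,"y":0.35,"z":0.4,"wx":0,"wy":0,"wz":0},{"x":0,"y":0.35,"z":0.5,"wx":0,"wy":0,"wz":0},{"x":0,"y":0.35,"z":0.5,"wx":0,"wy":0,"wz":0},{"x":0,"y":0.35,"z":0.5,"wx":0,"wy":0,"wz":0}]'
```

```text
time: 28.55
position: [0.4401, -0.2936, 0.0902]
time: 28.85
position: [0.5437, -0.2846, 0.0898]
time: 29.55
position: [0.5754, -0.2853, 0.0406]
orientation: [2.225, 2.217, 0.0]
force: [-0.2, -0.6, -0.3]
opening: 0.26
gripper_force: 12.0
```

```bash
python3 -m pendant '[{"x":0,"y":0,"z":0.02,"wx":0,"wy":0,"wz":0},{"x":0,"y":0,"z":0.04,"wx":0,"wy":0,"wz":0},{"x":0,"y":0,"z":0.05,"wx":0,"wy":0,"wz":0},{"x":0,"y":0,"z":0.05,"wx":0,"wy":0,"wz":0}]' | grep -E "pos|force"
python3 -m pendant '[{"x":0,"y":0,"z":0.01,"wx":0,"wy":0,"wz":0},{"x":0,"y":0,"z":0.02,"wx":0,"wy":0,"wz":0},{"x":0,"y":0,"z":0.02,"wx":0,"wy":0,"wz":0}]' | grep -E "pos|force"
```

```text
position: [0.5755, -0.2851, 0.0353]
force: [-0.0, -0.7, -0.6]
gripper_force: 12.0
position: [0.5756, -0.2851, 0.0343]
force: [-1.9, 1.0, 5.8]
gripper_force: 12.0
```

```bash
python3 -m pendant '[{"x":0,"y":0,"z":-0.02,"wx":0,"wy":0,"wz":0},{"x":0,"y":0,"z":-0.02,"wx":0,"wy":0,"wz":0},{"x":0,"y":0,"z":-0.02,"wx":0,"wy":0,"wz":0},{"x":0,"y":0,"z":-0.02,"wx":0,"wy":0,"wz":0},{"x":0,"y":0,"z":-0.02,"wx":0,"wy":0,"wz":0},{"x":0,"y":0,"z":-0.2,"wx":0,"wy":0,"wz":0},{"x":0,"y":0,"z":-0.6,"wx":0,"wy":0,"wz":0},{"x":0,"y":0,"z":-1,"wx":0,"wy":0,"wz":0},{"x":0,"y":0,"z":-1,"wx":0,"wy":0,"wz":0}]' 0.1 | head -2
python3 -m pendant '[{"x":0.2,"y":-0.4,"z":-0.4,"wx":0,"wy":0,"wz":0},{"x":0.6,"y":-0.8,"z":-0.7,"wx":0,"wy":0,"wz":0},{"x":1,"y":-1,"z":-0.7,"wx":0,"wy":0,"wz":0}]' | head -2
python3 -m pendant '[{"x":0.4,"y":-0.4,"z":0,"wx":0,"wy":0,"wz":0},{"x":0.8,"y":-0.8,"z":0,"wx":0,"wy":0,"wz":0},{"x":1,"y":-1,"z":0,"wx":0,"wy":0,"wz":0}]' | head -2
python3 -m pendant '[{"x":0.4,"y":0,"z":0,"wx":0,"wy":0,"wz":0},{"x":0.8,"y":0,"z":0,"wx":0,"wy":0,"wz":0},{"x":1,"y":0,"z":0,"wx":0,"wy":0,"wz":0}]' | head -2
python3 -m pendant '[{"x":0.4,"y":0,"z":0,"wx":0,"wy":0,"wz":0},{"x":0.8,"y":0,"z":0,"wx":0,"wy":0,"wz":0},{"x":1,"y":0,"z":0,"wx":0,"wy":0,"wz":0}]' | head -2
python3 -m pendant '[{"x":0.4,"y":0,"z":0,"wx":0,"wy":0,"wz":0},{"x":0.8,"y":0,"z":0,"wx":0,"wy":0,"wz":0},{"x":1,"y":0,"z":0,"wx":0,"wy":0,"wz":0},{"x":1,"y":0,"z":0,"wx":0,"wy":0,"wz":0},{"x":1,"y":0,"z":0,"wx":0,"wy":0,"wz":0}]'
cat > er.py <<'E'
from h import *
import sys,pickle
np.set_printoptions(precision=4,suppress=True)
o=bot.get_obs(); W=bot.read_camera("wrist"); n=sys.argv[1]; cv2.imwrite(f"pics/{n}.png",W); pickle.dump(o,open(f"pics/{n}.pkl","wb"))
C=cam("wrist",o); x,y=proj(C,(.355,.299,.01)).astype(int); print("pred",x,y)
h=cv2.cvtColor(W,cv2.COLOR_BGR2HSV)
m=cv2.inRange(h,np.array((98,80,60)),np.array((125,255,255)))|cv2.inRange(h,np.array((0,0,140)),np.array((180,60,255)))
k=np.zeros_like(m); cv2.circle(k,(int(x),int(y)),50,255,-1); m&=k; m=cv2.morphologyEx(m,cv2.MORPH_CLOSE,np.ones((5,5)))
c=max(cv2.findContours(m,0,1)[0],key=cv2.contourArea); r=cv2.minAreaRect(c); print(r,plane(C,r[0],.012))
w=np.array([plane(C,q,.012)[:2]*1000 for q in c[:,0]],np.float32); print(cv2.minAreaRect(w))
pickle.dump(r[0],open(f"pics/{n}.c","wb"))
if n=="w13":
    C0=cam("wrist",pickle.load(open("pics/w12b.pkl","rb"))); print(tri(C0,pickle.load(open("pics/w12b.c","rb")),C,r[0]))
E
python3 er.py w12b
python3 -m pendant '[{"x":0.4,"y":0,"z":0,"wx":0,"wy":0,"wz":0},{"x":0.5,"y":0,"z":0,"wx":0,"wy":0,"wz":0},{"x":0.5,"y":0,"z":0,"wx":0,"wy":0,"wz":0},{"x":0.5,"y":0,"z":0,"wx":0,"wy":0,"wz":0}]' | head -2
python3 er.py w13
```

```text
time: 31.15
position: [0.5788, -0.2868, 0.1395]
time: 31.45
position: [0.4836, -0.1979, 0.2018]
time: 31.75
position: [0.3816, -0.0954, 0.1998]
time: 32.05
position: [0.3836, 0.0051, 0.2002]
time: 32.35
position: [0.3843, 0.1052, 0.2]
time: 32.85
position: [0.3846, 0.2026, 0.1999]
orientation: [-2.224, -2.219, 0.003]
force: [-1.3, 0.1, -0.6]
opening: 0.55
gripper_force: 0.0
pred 224 92
((226.43814086914062, 89.86082458496094), (45.38597106933594, 18.98697280883789), 66.03751373291016) [0.3573 0.3013 0.012 ]
((357.4423828125, 300.8082580566406), (20.662967681884766, 46.55338668823242), 24.149688720703125)
time: 33.3
position: [0.3851, 0.2517, 0.2003]
pred 225 137
((227.06185913085938, 135.63919067382812), (42.03533172607422, 18.682369232177734), 66.03751373291016) [0.3576 0.3017 0.012 ]
((357.68670654296875, 301.3116149902344), (21.129173278808594, 46.2540397644043), 22.858427047729492)
(array([0.3572, 0.3015, 0.0092]), np.float64(0.0002714402085801935))
```

The eraser is at (0.3575, 0.301), 21×46 mm, turned 23.5°. I'll turn the tool to match and grasp.

```bash
python3 -m pendant '[{"x":0.2,"y":-0.1,"z":0.1,"wx":0,"wy":0,"wz":-0.13},{"x":0.49,"y":-0.276,"z":0.3,"wx":0,"wy":0,"wz":-0.26},{"x":0.49,"y":-0.276,"z":0.7,"wx":0,"wy":0,"wz":-0.392},{"x":0.49,"y":-0.276,"z":1,"wx":0,"wy":0,"wz":-0.392},{"x":0.49,"y":-0.276,"z":1,"wx":0,"wy":0,"wz":-0.392}]' | head -2
python3 -m pendant '[{"x":0,"y":0,"z":0.25,"wx":0,"wy":0,"wz":0},{"x":0,"y":0,"z":0.5,"wx":0,"wy":0,"wz":0},{"x":0,"y":0,"z":0.7,"wx":0,"wy":0,"wz":0},{"x":0,"y":0,"z":0.8,"wx":0,"wy":0,"wz":0},{"x":0,"y":0,"z":0.81,"wx":0,"wy":0,"wz":0},{"x":0,"y":0,"z":0.81,"wx":0,"wy":0,"wz":0},{"x":0,"y":0,"z":0.81,"wx":0,"wy":0,"wz":0}]'
```

```text
time: 33.85
position: [0.3554, 0.2992, 0.0974]
time: 34.55
position: [0.3587, 0.3026, 0.0207]
orientation: [1.726, 2.624, 0.004]
force: [0.0, 0.7, 0.2]
opening: 0.549
gripper_force: 0.0
```

```bash
python3 -m pendant '[{"x":0,"y":0,"z":0.03,"wx":0,"wy":0,"wz":0},{"x":0,"y":0,"z":0.035,"wx":0,"wy":0,"wz":0},{"x":0,"y":0,"z":0.035,"wx":0,"wy":0,"wz":0}]' | head -2
python3 -m pendant '[{"x":0,"y":0,"z":0,"wx":0,"wy":0,"wz":0},{"x":0,"y":0,"z":0,"wx":0,"wy":0,"wz":0},{"x":0,"y":0,"z":0,"wx":0,"wy":0,"wz":0},{"x":0,"y":0,"z":0,"wx":0,"wy":0,"wz":0},{"x":0,"y":0,"z":0,"wx":0,"wy":0,"wz":0},{"x":0,"y":0,"z":0,"wx":0,"wy":0,"wz":0},{"x":0,"y":0,"z":0,"wx":0,"wy":0,"wz":0},{"x":0,"y":0,"z":0,"wx":0,"wy":0,"wz":0}]' -1 12
python3 -m pendant '[{"x":0,"y":0,"z":-0.2,"wx":0,"wy":0,"wz":0.1},{"x":0,"y":0,"z":-0.5,"wx":0,"wy":0,"wz":0.2},{"x":0,"y":0,"z":-0.9,"wx":0,"wy":0,"wz":0.33},{"x":0,"y":0,"z":-1,"wx":0,"wy":0,"wz":0.392},{"x":0,"y":0,"z":-1,"wx":0,"wy":0,"wz":0.392},{"x":0,"y":0,"z":-1,"wx":0,"wy":0,"wz":0.392}]'
python3 - <<'E'
from h import *
T=bot.read_camera("top");S=bot.read_camera("scene");cv2.imwrite("pics/t14.png",np.hstack([cv2.resize(T[140:230,240:410],(400,212),interpolation=cv2.INTER_CUBIC),cv2.resize(S[180:320,240:370],(228,212*1),interpolation=cv2.INTER_CUBIC)]))
CT=cam("top"); 
for c in (blobs(T,(0,150,60),(8,255,255),20)+blobs(T,(170,150,60),(180,255,255),20))[:4]: r=cv2.minAreaRect(c); print(r,plane(CT,r[0],.03))
E
```

```text
time: 34.85
position: [0.3579, 0.3021, 0.0161]
time: 35.65
position: [0.3579, 0.302, 0.016]
orientation: [-1.726, -2.625, -0.0]
force: [-0.5, 0.5, 0.9]
opening: 0.226
gripper_force: 12.0
time: 36.25
position: [0.3574, 0.3017, 0.1155]
orientation: [-2.223, -2.22, 0.001]
force: [-0.0, -0.3, -1.1]
opening: 0.225
gripper_force: 12.0
((381.0, 188.0), (10.0, 20.0), 90.0) [ 0.57481936 -0.27995916  0.03      ]
((219.38784790039062, 38.12297058105469), (13.360795021057129, 19.54730987548828), 81.02737426757812) [1.04678319 0.20806108 0.03      ]
```

View pics/t14.png

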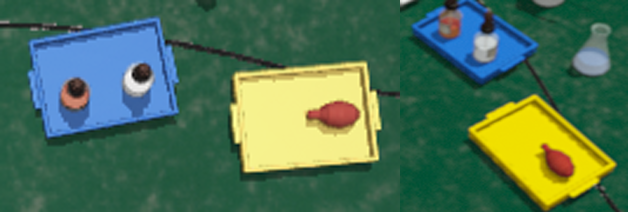

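All seated: both bottles are upright in blue, and the bulb is at right of centre in yellow, leaving the left side free. Carrying the eraser there.

```bash
python3 -m pendant '[{"x":-0.3,"y":0,"z":0,"wx":0,"wy":0,"wz":0},{"x":-0.7,"y":0,"z":0,"wx":0,"wy":0,"wz":0},{"x":-1,"y":0,"z":0,"wx":0,"wy":0,"wz":0}]' | head -2
python3 -m pendant '[{"x":-0.4,"y":0,"z":0,"wx":0,"wy":0,"wz":0},{"x":-0.8,"y":0,"z":0,"wx":0,"wy":0,"wz":0},{"x":-1,"y":0,"z":0,"wx":0,"wy":0,"wz":0}]' | head -2
python3 -m pendant '[{"x":-0.4,"y":0,"z":0,"wx":0,"wy":0,"wz":0},{"x":-0.8,"y":0,"z":0,"wx":0,"wy":0,"wz":0},{"x":-1,"y":0,"z":0,"wx":0,"wy":0,"wz":0}]' | head -2
python3 -m pendant '[{"x":-0.4,"y":0,"z":0,"wx":0,"wy":0,"wz":0},{"x":-0.8,"y":0,"z":0,"wx":0,"wy":0,"wz":0},{"x":-1,"y":0.1,"z":0,"wx":0,"wy":0,"wz":0}]' | head -2
python3 -m pendant '[{"x":-0.4,"y":0.2,"z":0,"wx":0,"wy":0,"wz":0},{"x":-0.8,"y":0.6,"z":0,"wx":0,"wy":0,"wz":0},{"x":-1,"y":1,"z":0,"wx":0,"wy":0,"wz":0}]' | head -2
python3 -m pendant '[{"x":-0.03,"y":0.4,"z":0,"wx":0,"wy":0,"wz":0},{"x":-0.03,"y":0.8,"z":0,"wx":0,"wy":0,"wz":0},{"x":-0.03,"y":1,"z":0,"wx":0,"wy":0,"wz":0},{"x":-0.03,"y":1,"z":0,"wx":0,"wy":0,"wz":0},{"x":-0.03,"y":1,"z":0,"wx":0,"wy":0,"wz":0},{"x":-0.03,"y":1,"z":0,"wx":0,"wy":0,"wz":0}]'
```

```text
time: 36.65
position: [0.3562, 0.2001, 0.1146]
time: 36.95
position: [0.3557, 0.0996, 0.1149]
time: 37.25
position: [0.3558, -0.0001, 0.115]
time: 37.55
position: [0.3648, -0.0999, 0.1149]
time: 37.85
position: [0.4648, -0.1999, 0.1147]
time: 38.45
position: [0.5637, -0.2008, 0.1151]
orientation: [-2.223, -2.216, 0.002]
force: [-1.0, 0.6, 1.2]
opening: 0.223
gripper_force: 12.0
```

Final TCP z should be ≈0.030.

```bash
python3 -m pendant '[{"x":0,"y":0,"z":0.2,"wx":0,"wy":0,"wz":0},{"x":0,"y":0,"z":0.5,"wx":0,"wy":0,"wz":0},{"x":0,"y":0,"z":0.72,"wx":0,"wy":0,"wz":0},{"x":0,"y":0,"z":0.81,"wx":0,"wy":0,"wz":0},{"x":0,"y":0,"z":0.81,"wx":0,"wy":0,"wz":0},{"x":0,"y":0,"z":0.81,"wx":0,"wy":0,"wz":0}]' | grep -E "pos|force"
python3 -m pendant '[{"x":0,"y":0,"z":0.02,"wx":0,"wy":0,"wz":0},{"x":0,"y":0,"z":0.035,"wx":0,"wy":0,"wz":0},{"x":0,"y":0,"z":0.045,"wx":0,"wy":0,"wz":0},{"x":0,"y":0,"z":0.045,"wx":0,"wy":0,"wz":0}]' | grep -E "pos|force"
```

```text
position: [0.5657, -0.2014, 0.036]
force: [1.3, 0.1, 0.1]
gripper_force: 12.0
position: [0.5655, -0.2011, 0.0306]
force: [-0.5, -0.2, -0.2]
gripper_force: 12.0
```

```bash
python3 -m pendant '[{"x":0,"y":0,"z":0.01,"wx":0,"wy":0,"wz":0},{"x":0,"y":0,"z":0.015,"wx":0,"wy":0,"wz":0},{"x":0,"y":0,"z":0.015,"wx":0,"wy":0,"wz":0}]' | grep -E "pos|force"
python3 -m pendant '[{"x":0,"y":0,"z":-0.01,"wx":0,"wy":0,"wz":0},{"x":0,"y":0,"z":-0.01,"wx":0,"wy":0,"wz":0},{"x":0,"y":0,"z":-0.01,"wx":0,"wy":0,"wz":0},{"x":0,"y":0,"z":-0.01,"wx":0,"wy":0,"wz":0},{"x":0,"y":0,"z":-0.2,"wx":0,"wy":0,"wz":0},{"x":0,"y":0,"z":-0.6,"wx":0,"wy":0,"wz":0},{"x":0,"y":0,"z":-1,"wx":0,"wy":0,"wz":0},{"x":0,"y":0,"z":-1,"wx":0,"wy":0,"wz":0}]' -0.1 | head -2
python3 -m pendant '[{"x":0,"y":-0.4,"z":-0.4,"wx":0,"wy":0,"wz":0},{"x":0,"y":-0.8,"z":-0.8,"wx":0,"wy":0,"wz":0},{"x":0,"y":-1,"z":-1,"wx":0,"wy":0,"wz":0}]' | head -2
python3 -m pendant '[{"x":0.3,"y":-0.4,"z":0,"wx":0,"wy":0,"wz":0},{"x":0.6,"y":-0.8,"z":0,"wx":0,"wy":0,"wz":0},{"x":1,"y":-1,"z":0,"wx":0,"wy":0,"wz":0},{"x":1,"y":-1,"z":0,"wx":0,"wy":0,"wz":0},{"x":1,"y":-1,"z":0,"wx":0,"wy":0,"wz":0}]' | head -2
python3 - <<'E'
from h import *
T=bot.read_camera("top");S=bot.read_camera("scene");cv2.imwrite("pics/f.png",np.hstack([cv2.resize(T[100:240,110:410],(480,224),interpolation=cv2.INTER_CUBIC),cv2.resize(S[110:330,170:370],(320,352),interpolation=cv2.INTER_CUBIC)[64:288]]))
E
```

```text
position: [0.5656, -0.2012, 0.03]
force: [-0.9, 1.1, 6.4]
gripper_force: 12.0
time: 40.55
position: [0.5689, -0.2024, 0.1348]
time: 40.85
position: [0.4638, -0.2006, 0.2294]
time: 41.35
position: [0.3655, -0.1002, 0.2289]
```

View pics/f.png

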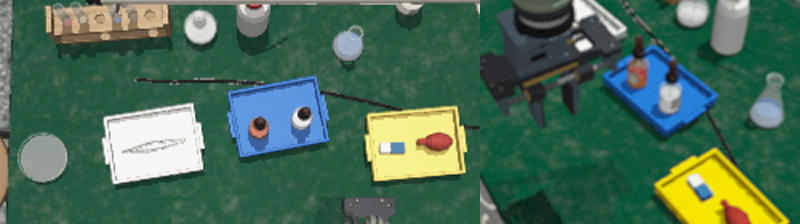

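The final view shows all five items inside their trays: forceps at (153,147), bottles at (259,127) and (301,118), eraser at (392,148) and bulb at (436,142). The dish and flask have not moved.

```bash
python3 -c "
from cell import bot
print(bot.finish_job())"
```

```text
the job is handed in; nothing more can be done
None
```

The job is handed in after about 41 s: both bottles stand in the blue tray, the forceps lie flat in the white tray, and the bulb and eraser are in the yellow tray, with the petri dish and flask not moved.

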